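Slide a printing block under the hand-rest bridge

TASK

Push the flat printing block across the table, red-marked end first, in through the open front of the low hand-rest bridge and on under its deck until that end lies flush along the stop strip at the back; then take the hand away. Only push it with the fingers: the block stays flat on the table, never lifted or tipped. Do not knock or lean on the bridge, and leave the other things on the table where they are.

Things in the scene. Friction and masses are not known exactly. Their poses are not given: they have to be found in the camera images.
- print_block: loose flat printing block, plywood with a dark grey-green lino face with a pale cut leaf: 120 mm long (x), 84 mm wide (y), 22 mm thick, 0.2 to 0.35 kg; origin at the centre of its underside; +x points to the red-banded end, which goes in first; lies before the bridge's open front, nearer the robot than the bridge's centre line, turned up to 0.45 rad from it
- bridge: low wooden hand-rest bridge, fixed. Origin on the table under the deck's centre; +x is the way the block is pushed in (roughly world -y, to the robot's right), z up. Deck 50 mm in x, 136 mm in y, underside 28 mm, top 40 mm above the table. Two side rails 16 mm wide, 28 mm high, x = -36 (rounded noses) to +62 mm, inner faces at y = +-52 mm; open at the front (-x)
- stop (a point): middle of the face of the aluminium stop strip (18 mm high, across the back between the rails) that the block meets, 9 mm above the table, at x = +50 mm in the bridge's frame. A seated block has its centre at x = -10 mm and its tail sticks out 45 mm in front of the deck
- lead_left (a point): bottom corner of the block's red-marked end at its +y side (60, 42, 0 mm in the block's frame)
- lead_right (a point): bottom corner of the block's red-marked end at its -y side (60, -42, 0 mm in the block's frame)
- tail (a point): middle of the block's tail end face (the end without the red band), 11 mm above the table
- pigment_jar_4: bystander, loose: glass jar of green pigment with black stopper, 56 mm across, 89 mm high, behind the bridge; origin under its centre
- pigment_jar_5: bystander, loose: glass jar with cork stopper, 46 mm across, 71 mm high, behind the bridge; origin under its centre
- gesso_tin: bystander, loose: round cream-and-black tin, 78 mm across, 74 mm high, right of the bridge; origin under its centre
- tape_1: bystander, loose: roll of masking tape lying flat, 104 mm across, 25 mm high, at the left; origin under its centre
- paint_tube_2: bystander, loose: paint tube 31 x 109 x 20 mm lying on the robot's side of the bridge; origin under its centre
- eraser: bystander, loose: grey eraser 22 x 42 x 12 mm on the robot's side of the bridge; origin under its centre
- deck (a point): middle of the top of the bridge's deck, 40 mm above the table. Note overhead: a black jointed boom, clamped at the back left of the table and no part of the job, reaches from left to right over the back half of the table, about 0.6 to 0.7 m above it; work low so that the arm's wrist does not hit it
Mind the look-alikes: they are no part of the job. There is more than one size of the bridge; the job needs the larger.

How it is judged (in metres and radians):
On the way:
1. the red-marked end has come in under the deck from the front, block flat on the table (x of each of lead_left, lead_right in the frame of bridge above -0.02 m and y of lead_left in the frame of bridge below 0.056 m and y of lead_right in the frame of bridge above -0.056 m and height (world z) of print_block below 0.006 m), for 0.1 s.
At the end, for the whole second after the job is handed in: The block lies flat and still on the table under the deck, between the rails, both corners of its red-marked end within 4 mm of the stop strip's face (x of each of lead_left, lead_right in the frame of bridge above 0.046 m and y of lead_left in the frame of bridge between 0.028 and 0.056 m and y of lead_right in the frame of bridge between -0.056 and -0.028 m and height (world z) of print_block below 0.003 m and angle between print_block's own z axis and vertical below 0.03 rad and linear speed of print_block below 0.01 m/s); the robot touches nothing.
It fails at once if the block is lifted (its underside's centre more than 8 mm up) or tipped (more than 0.12 rad) (height (world z) of print_block above 0.008 m or angle between print_block's own z axis and vertical above 0.12 rad).
It fails at once if the robot knocks or leans on the bridge with more than 8 N (contact force between any of the fingers, the arm and bridge above 8 N).
It fails at once if a bystander is moved more than 15 mm (distance of any of pigment_jar_4, pigment_jar_5, gesso_tin, tape_1, paint_tube_2, eraser from where it was at the start of the episode above 0.015 m).
It also fails if it takes over 54 s, if anything falls off the work surface, if the arm or the gripper's body presses on something with over 40 N, if the wrist force passes 120 N, or if a joint passes its speed limit or range.

ROBOT

A 6-joint arm with a two-finger parallel gripper is mounted at the origin on the work surface; the furniture and walls round the work are solid. World frame = base frame: x ahead of the robot, y to its left, z up, the work surface at z = 0. Lengths are in mm, angles in rad, forces in N, time in s.
With the tool pointing down it reaches from about 425 to 1125 mm from the base axis. Payload 14.9 kg.
Tool frame: the origin (TCP) lies midway between the tips of the shut fingers; the grasp point (between the pads) lies 19 mm behind it (manip.grasp_offset is the x of the grasp point in the tool frame, in mm); x points along the fingers, y is the direction in which the jaws open and shut, and the axes are right-handed (so a half turn about x gives the same grasp; the last joint's range is limited). The gripper opens to 91 mm and grips with 3 to 60 N. Pads are 32 mm wide; open, the fingers measure 118 mm over their backs; the gripper's body (76 mm by 178 mm) begins 60 mm behind the grasp point.
Start: joints at [-1.178, 0.379, 1.734, -0, 1.028, -0.033], TCP at [289.132, -637.511, 213.932] pointing down, gripper open.
Joint ranges: [-2.77, 2.77], [-0.74, 2.19], [0, 2.66], [-1.06, 4.2], [0.31, 2.87], [-3.08, 3.08]. Speed limits (rad/s): [1.89, 1.89, 2.39, 3.14, 3.14, 3.14].

INTERFACE

Orientations are given as a rotation vector (axis times angle).
In Python, from station import status, read_camera, manip, search_frame, silhouettes gives the robot as it stands. The module is installed in compiled form; this text tells all that it offers.
- The arm moves only by the shell command python3 -m handwheel 'ROWS'. ROWS is JSON, a list that holds one entry, the list of rows, each a list of 7 numbers: the opening, from 0 (shut) to 1 (fully open), then the shift along the world's x, y, z in cm, then the turn, a rotation vector about the world's x, y, z in rad. A call has exactly 10 rows; each row is the pose to reach, as a shift and turn from the pose commanded when the call began; what a row does not reach only later rows make up. A row lasts 1/8 s, in which the tool goes at most 62.5 mm and 10.7 degrees, less where a joint would pass 70% of its speed; a pose out of reach is approached as far as the arm can. A call with a gripper value outside its range is refused whole. The fingers move at their own pace and stop on an object; the grip force is fixed at half the most. Time passes only in rows, so rows that repeat a pose let the fingers close, or fill a call up. It gives the time, the measured TCP pose, the force and the opening at its end, in the units of the state.
- status.get_obs(): the state, without advancing time (a new reading comes with each control period).
- read_camera(name): name is "scene" or "top"; returns a dict with "frame" (384x512x3 uint8, red, green, blue), "depth" (384x512 float32, mm along the optical axis (not along the pixel's ray), 0 where there is no reading), "fx", "fy", "cx", "cy" (pixels), "k1" (the pictures are not rectified: a ray, as slopes to the right and down, at radius r is drawn at 1 + k1 r^2 times it, then the intrinsics apply), "eye" and "rotation" of the camera in the world. Camera axes: x right, y up, looking along -z (the intrinsics and any distortion apply to the point x, -y, -z); pixel columns grow to the right and rows downward; lengths in mm; the calibration is good to about 2 mm. A picture is of the moment at which its call begins.
- manip.job_done(): hands the job in, once; it reports no verdict.
Trained networks look in a picture, given as the dict that the camera call returned (one of the last four; its "shot" number tells which), for a name from the list of things; names that differ only in an ending like _2 or _b are one class to them, and where a whole thing is asked for, a point or a joint stands for the part that bears it (a point fixed in the world has none). Each returns a list of dicts, best first, with "conf" (0 to 1); they miss things now and then, are a little off and sometimes report something else, mostly with a low value. They report only what shows in the picture. A call takes as long as a camera call. They do not tell look-alikes from the thing itself.
- search_frame(picture, query): "point" ([x, y, z] in mm, in the coordinates of the camera as it stood for that picture, good to about 4 mm: the middle of the surface that is visible of it).
- silhouettes(picture, query): "mask" (384x512 bool, what is visible of it).
The state is a dict: "t": time; "joints": joint angles; "qvel": joint speeds; "joint_efforts": joint torques, N m; "tcp_pos": TCP position; "orientation": TCP orientation; "wrist_force": force on the tool from outside, world axes, zero at the start; "torque": the same for the moment, N m; "finger_gap": finger opening in mm.
Only numpy, scipy, OpenCV 4.12 (cv2) and the standard library are available. Lean on these libraries where they do the work, as an engineer would, in place of code of your own. Each camera call takes 0.05 s, during which the arm holds its last target.

## Working session

There is one attempt and no reset: what is moved stays moved. The work goes in short steps, Python scripts to look and compute and a shell command to move; the robot and the scene stay as the last step left them, time stands still between calls to the robot, and variables do not carry over. Pictures are saved under pics/ and viewed, and the job is handed in when it is done.

```bash
mkdir -p pics; cat > h.py <<'E'
import numpy as np, cv2
from station import status, read_camera, manip, search_frame, silhouettes
def save(p,name,s=1.5):
    cv2.imwrite('pics/'+name,cv2.resize(p['frame'][:,:,::-1],None,fx=s,fy=s))
def cam2w(p,c): return np.array(p['rotation'])@np.array(c)+np.array(p['eye'])
def rays(p,uv):
    K=np.array([[p['fx'],0,p['cx']],[0,p['fy'],p['cy']],[0,0,1.]])
    uv=np.array(uv,float).reshape(-1,1,2)
    n=cv2.undistortPoints(uv,K,np.array([p['k1'],0,0,0.]))[:,0]
    d=np.c_[n[:,0],-n[:,1],-np.ones(len(n))]
    return d@np.array(p['rotation']).T
def atz(p,uv,z):
    d=rays(p,uv);e=np.array(p['eye']);t=(z-e[2])/d[:,2]
    return e+d*t[:,None]
def proj(p,X):
    c=(np.array(X,float).reshape(-1,3)-np.array(p['eye']))@np.array(p['rotation'])
    s=np.c_[c[:,0]/-c[:,2],-c[:,1]/-c[:,2]];r2=(s**2).sum(1)
    s=s*(1+p['k1']*r2)[:,None]
    return np.c_[p['fx']*s[:,0]+p['cx'],p['fy']*s[:,1]+p['cy']]
def pts(p,mask):
    m=mask&(p['depth']>0);v,u=np.nonzero(m)
    d=rays(p,np.c_[u,v]);
    return np.array(p['eye'])+d*p['depth'][v,u][:,None]
E
python3 - <<'E'
from h import *
for n in ('scene','top'):
    p=read_camera(n); save(p,n+'0.png')
    print(n,np.round(p['eye']),p['fx'],p['k1'],np.round(p['rotation'],2).tolist())
    for q in ('print_block','bridge','paint_tube_2','eraser','tape_1','gesso_tin'):
        for r in search_frame(p,q): print(q,round(r['conf'],2),np.round(cam2w(p,r['point'])),np.round(proj(p,cam2w(p,r['point']))[0]*1.5))
print(status.get_obs())
E
```

```text
scene [-305. -614.  637.] 406.4406069270748 0.03492409601223258 [0.99, -0.48, -0.83]Traceback (most recent call last):
  File "<stdin>", line 6, in <module>
  File "h.py", line 17, in proj
    s=np.c_[c[:,0]/-c[:,2],-c[:,1]/-c[:,2]];r2=(s**2).sum(1)
            ~^^^^^
IndexError: too many indices for array: array is 1-dimensional, but 2 were indexed
```

Rotation is a rotation vector; convert it.

```bash
sed -i "s/np.array(p\['rotation'\])/cv2.Rodrigues(np.array(p['rotation'],float))[0]/" h.py
python3 - <<'E'
from h import *
for n in ('scene','top'):
    p=read_camera(n); save(p,n+'0.png')
    print(n,np.round(p['eye']),p['fx'],p['k1'],np.round(p['rotation'],2).tolist())
    for q in ('print_block','bridge','paint_tube_2','eraser','tape_1','gesso_tin'):
        for r in search_frame(p,q): print(q,round(r['conf'],2),np.round(cam2w(p,r['point'])),np.round(proj(p,cam2w(p,r['point']))[0]*1.5))
print(status.get_obs())
E
```

```text
scene [-305. -614.  637.] 406.4406069270748 0.03492409601223258 [0.99, -0.48, -0.83]
print_block 0.68 [507.  44.  22.] [375. 303.]
bridge 0.92 [ 489. -175.   26.] [465. 343.]
bridge 0.75 [470. 239.  18.] [293. 283.]
paint_tube_2 0.58 [414. -88.  12.] [401. 352.]
eraser 0.48 [ 390. -219.   10.] [457. 387.]
tape_1 0.77 [557. 386.   9.] [275. 255.]
gesso_tin 0.97 [ 440. -306.   58.] [523. 369.]
top [ 406.   66. 1354.] 483.49757023988025 -0.1687579250595877 [0.07, -0.08, -1.57]
print_block 0.95 [518.  55.  23.] [382. 303.]
print_block 0.36 [ 678. -146.   62.] [492. 213.]
bridge 0.96 [ 509. -163.   41.] [501. 306.]
bridge 0.68 [481. 253.  31.] [274. 323.]
paint_tube_2 0.72 [420. -92.  13.] [461. 356.]
eraser 0.44 [ 511. -159.   38.] [499. 306.]
tape_1 0.87 [588. 421.  26.] [186. 266.]
gesso_tin 0.61 [ 460. -291.   68.] [574. 332.]
{'t': 0.8, 'joints': array([-1.17834315e+00,  3.78869196e-01,  1.73420681e+00, -3.81549614e-06,
        1.02851660e+00, -3.33040298e-02]), 'qvel': array([ 1.43670977e-03, -4.74110778e-04, -6.16917984e-05,  1.80127086e-03,
       -1.57257029e-03,  8.23506017e-04]), 'joint_efforts': array([-4.36956601e-03, -7.63653731e+01, -4.34719884e+01,  6.49499008e-02,
        3.89923516e-02, -2.19796004e-05]), 'tcp_pos': array([ 289.10159748, -637.51901709,  213.94993341]), 'orientation': array([ 1.98630119,  0.42934842, -1.98630771]), 'wrist_force': array([-0.51049399,  1.02926481, -0.47363399]), 'torque': array([-0.00552378, -0.00582057,  0.02081822]), 'finger_gap': 91.0178590888354}
```

```bash
ls pics
```

```text
scene0.png
top0.png
```

View pics/top0.png

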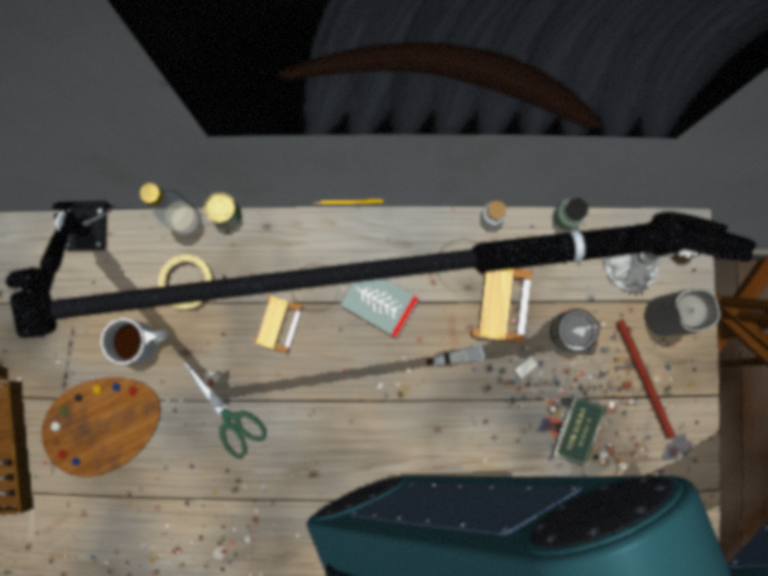

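View pics/scene0.png

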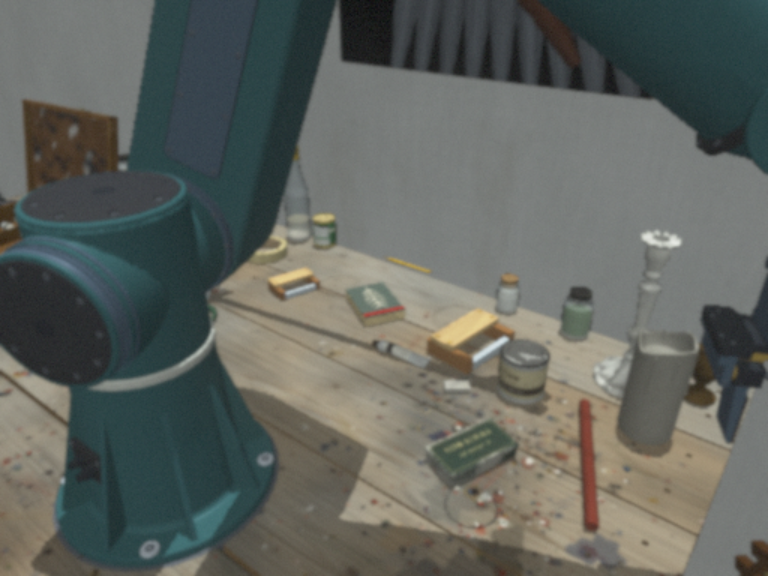

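The top view shows the block (380,303), with its red end facing right. The larger bridge is at (503,303), with the stop strip on its right at x≈524. Possible mix-ups:
- **Bridge:** the small bridge at (277,323).
- **Block:** the dark-green box at (579,430), which has no leaf and no red band.
- **Other:** the white eraser at (527,368).

I choose the larger bridge at (503,303) and the leaf block, and check both in a close crop.

```bash
python3 - <<'E'
from h import *
p=read_camera('top')
c=p['frame'][165:255,215:375][:,:,::-1]
cv2.imwrite('pics/crop1.png',cv2.resize(c,None,fx=5,fy=5,interpolation=cv2.INTER_CUBIC))
for q in ('print_block','bridge'):
    for r in silhouettes(p,q):
        m=r['mask'];P=pts(p,m)
        print(q,r['conf'],m.sum(),np.median(P,0).round(1))
        box=cv2.minAreaRect(P[np.abs(P[:,2]-np.median(P[:,2]))<10][:,:2].astype(np.float32));print(box)
E
```

```text
print_block 0.59 1202 [517.8  56.4  22.7]
((520.6965942382812, 60.31513214111328), (119.95384216308594, 83.96859741210938), 59.42140579223633)
bridge 0.9 463 [485.2 254.7  26.4]
((480.93310546875, 246.80029296875), (60.370269775390625, 89.52778625488281), 73.47100067138672)
bridge 0.87 1155 [ 512.9 -160.1   39.1]
((516.266357421875, -165.21742248535156), (91.67520904541016, 135.6385498046875), 81.42996215820312)
```

View pics/crop1.png

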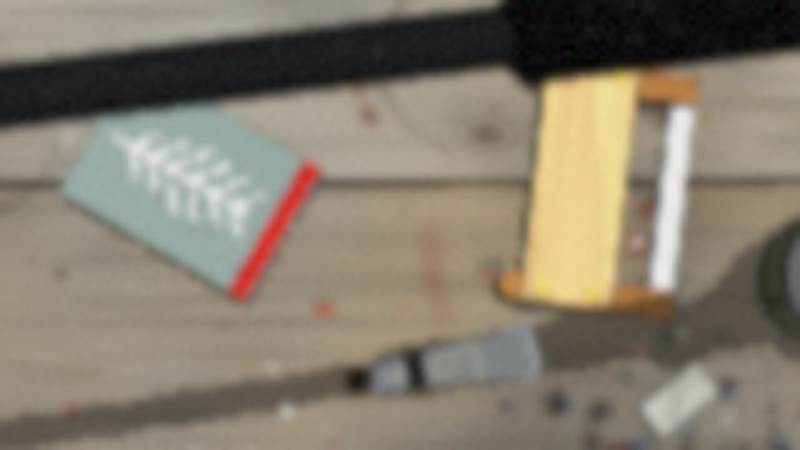

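The crop confirms the target: leaf block with its red band at crop x≈275, and the large bridge with its deck at about (580,190), open front on the left and strip at about (672,200). Next I measure the corners.

```bash
cat >> h.py <<'E'
def edges(p,box,s,name):
    pass
def fitrect(p,uv,model,z,x0):
    """fit x,y,yaw so that model corner points (Nx2 or Nx3) project on uv"""
    from scipy.optimize import least_squares
    m=np.array(model,float)
    def W(q): 
        c,s_=np.cos(q[2]),np.sin(q[2]); return np.c_[q[0]+c*m[:,0]-s_*m[:,1],q[1]+s_*m[:,0]+c*m[:,1],m[:,2]]
    r=least_squares(lambda q:(proj(p,W(q))-uv).ravel(),x0,x_scale=[10,10,.1])
    return r.x,np.round(r.fun,2)
E
python3 - <<'E'
from h import *
p=read_camera('top')
f=lambda a:(np.array(a,float)+.5)/5-.5+[215,165]
blk=f([(238,300),(319,165),(62,188)])
print(fitrect(p,blk,[(60,-42,22),(60,42,22),(-60,-42,22)],0,[518,56,-2]))
br=f([(523,300),(611,304),(544,76),(639,76)])
print(fitrect(p,br,[(-25,-68,40),(25,-68,40),(-25,68,40),(25,68,40)],0,[512,-160,-1.6]))
# strip visible top face: front face edge z=18 ends
st=f([(650,291),(668,105)]); print(atz(p,st,18).round(1))
print(atz(p,f([(370,378),(541,365),(530,325),(645,405),(690,365),(715,385)]),10).round(0))
# depth fit
for r in silhouettes(p,'print_block'):
    if r['conf']>.5:
        P=pts(p,r['mask']);print(P.min(0),P.max(0))
E
```

```text
(array([523.54329428,  61.14348085,  -2.11511094]), array([ 0.91, -0.34,  0.25,  0.61, -1.16, -0.27]))
(array([ 514.98610615, -153.25609893,   -1.68651606]), array([-0.15,  1.36,  0.32,  2.53,  0.48, -3.  , -0.64, -0.96]))
[[ 459.3 -195.5   18. ]
 [ 563.4 -208.    18. ]]
[[ 412.  -39.   10.]
 [ 419. -135.   10.]
 [ 441. -129.   10.]
 [ 396. -193.   10.]
 [ 418. -219.   10.]
 [ 407. -233.   10.]]
[457.26145223  -7.44652253  -6.60779407] [563.02938116 132.188367   689.57587019]
```

```bash
cat >> h.py <<'E'
def boxl(q,x0,x1,y0,y1,z0,z1):
    c,s=np.cos(q[2]),np.sin(q[2]);L=[]
    for z in (z0,z1):
        a=np.array([(x0,y0),(x1,y0),(x1,y1),(x0,y1),(x0,y0)],float)
        L.append(np.c_[q[0]+c*a[:,0]-s*a[:,1],q[1]+s*a[:,0]+c*a[:,1],np.full(5,z)])
    return L
def overlay(p,items,win,s,name):
    u0,v0,u1,v1=win
    im=cv2.resize(p['frame'][v0:v1,u0:u1][:,:,::-1],None,fx=s,fy=s,interpolation=cv2.INTER_CUBIC)
    for q,b,col in items:
        for l in boxl(q,*b):
            uv=((proj(p,l)-[u0,v0]+.5)*s-.5)
            cv2.polylines(im,[np.round(uv*16).astype(np.int32)],False,col,1,cv2.LINE_AA,4)
    cv2.imwrite('pics/'+name,im)
BLK=(-60,60,-42,42,0,22)
def bitems(q): return [(q,(-25,25,-68,68,28,40),(255,0,255)),(q,(50,56,-52,52,0,18),(255,255,0)),(q,(-36,62,-68,-52,0,28),(0,255,0)),(q,(-36,62,52,68,0,28),(0,255,0))]
E
cat > t.py <<'E'
from h import *
import sys
p=read_camera('top');p2=read_camera('scene')
qb=[522,60,-2.10];qr=[513,-154,-1.69]
it=bitems(qr)+[(qb,BLK,(255,0,0))]
overlay(p,it,(215,165,375,255),5,'ov1.png')
overlay(p2,it,(215,170,375,270),5,'ov2.png')
E
python3 t.py
```

```text
(no output)
```

View pics/ov1.png

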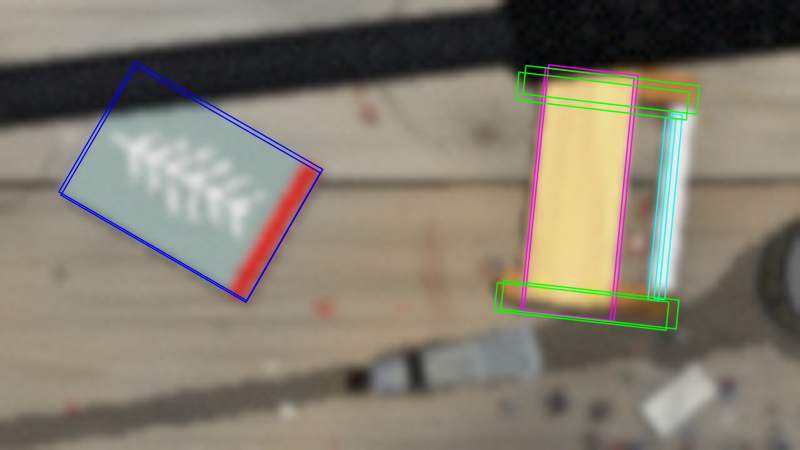

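View pics/ov2.png

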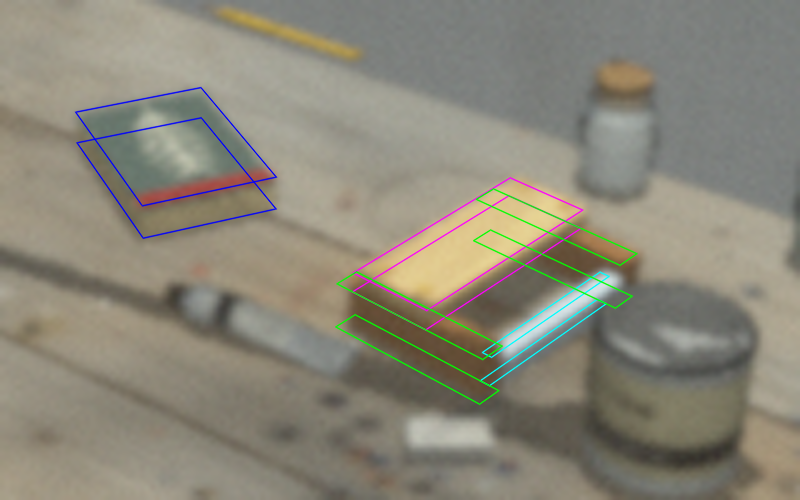

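```bash
cat > t.py <<'E'
from h import *
p=read_camera('top');p2=read_camera('scene')
qb=[523.5,61,-2.11];qr=[520,-155,-1.69]
it=bitems(qr)+[(qb,BLK,(255,0,0))]
overlay(p,it,(215,165,375,255),5,'ov3.png')
overlay(p2,it,(215,170,375,270),5,'ov4.png')
o=status.get_obs();R=cv2.Rodrigues(o['orientation'])[0];print(R.round(3))
# boom
m=np.zeros((384,512),bool);m[150:215,20:510]=1
P=pts(p,m&(p['depth']<900));print(len(P))
for a in range(-500,700,100):
    s=P[(P[:,1]>a)&(P[:,1]<a+100)]
    if len(s)>20: print(a,np.percentile(s,[2,50,98],0)[:,[0,2]].round())
E
python3 t.py
```

```text
[[-0.     0.413 -0.911]
 [ 0.    -0.911 -0.413]
 [-1.    -0.    -0.   ]]
8204
-400 [[509. 581.]
 [525. 641.]
 [557. 652.]]
-300 [[513. 600.]
 [526. 651.]
 [552. 683.]]
-200 [[505. 653.]
 [521. 668.]
 [539. 689.]]
-100 [[495. 666.]
 [508. 678.]
 [527. 683.]]
0 [[483. 678.]
 [495. 688.]
 [508. 696.]]
100 [[469. 692.]
 [481. 701.]
 [495. 709.]]
200 [[457. 705.]
 [468. 714.]
 [482. 722.]]
300 [[444. 718.]
 [460. 728.]
 [489. 748.]]
400 [[484. 465.]
 [525. 520.]
 [551. 656.]]
```

View pics/ov3.png

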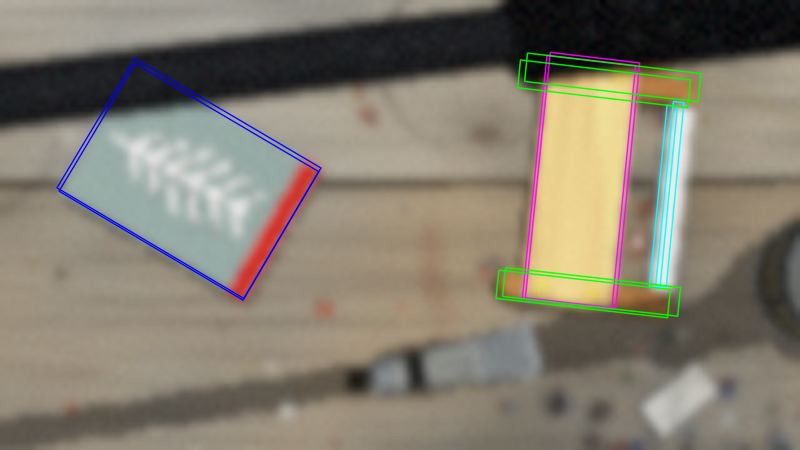

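View pics/ov4.png

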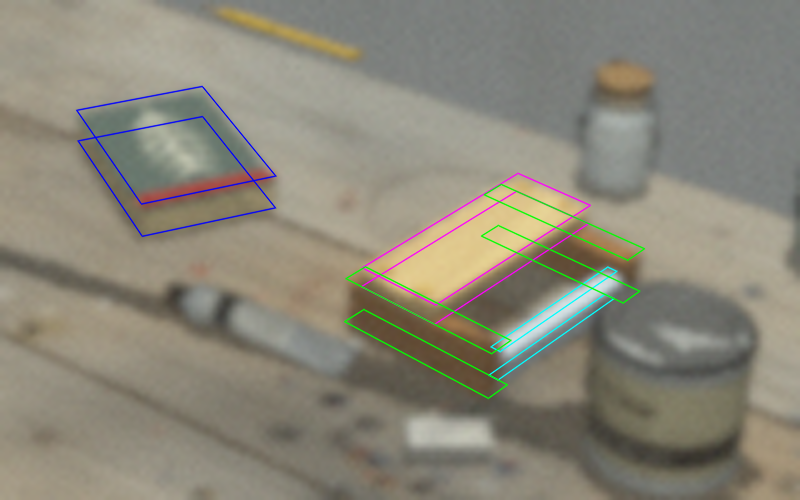

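```bash
cat > t2.py <<'E'
from h import *
p=read_camera('top')
for n,u0,v0,u1,v1 in (('cup',645,285,720,340),('candle',600,240,665,295),('tin',545,305,605,355),('box',550,395,610,465),('tubes',425,345,490,370)):
    m=np.zeros((384,512),bool);m[int(v0/1.5):int(v1/1.5),int(u0/1.5):int(u1/1.5)]=1
    P=pts(p,m);P=P[(P[:,2]>9)&(P[:,2]<500)]
    print(n,np.percentile(P,[3,50,97],0).round().tolist())
O=np.array([519,-156.]);a=-1.69
d=np.array([np.cos(a),np.sin(a)]);e=np.array([-d[1],d[0]])
for b in [(-220,-115),(-220,-57),(-300,0),(-86,0),(-170,0)]: print(b,(O+b[0]*d+b[1]*e).round(1),np.hypot(*(O+b[0]*d+b[1]*e)).round())
E
python3 t2.py
```

```text
cup [[457.0, -519.0, 19.0], [491.0, -472.0, 130.0], [525.0, -446.0, 163.0]]
candle [[551.0, -467.0, 10.0], [583.0, -415.0, 23.0], [604.0, -378.0, 116.0]]
tin [[431.0, -328.0, 20.0], [464.0, -289.0, 71.0], [496.0, -257.0, 78.0]]
box [[227.0, -349.0, 18.0], [281.0, -308.0, 24.0], [335.0, -268.0, 30.0]]
tubes [[405.0, -107.0, 10.0], [415.0, -68.0, 15.0], [429.0, -29.0, 23.0]]
(-220, -115) [431.   76.1] 438.0
(-220, -57) [488.6  69.2] 493.0
(-300, 0) [554.7 141.9] 573.0
(-86, 0) [529.2 -70.6] 534.0
(-170, 0) [539.2  12.8] 539.0
```

```bash
python3 -m handwheel '[[[0.5,1,4,0,0,0,0],[0.5,2.5,9,0,0,0,-0.05],[0.5,4.5,14,0,0,0,-0.1],[0.5,6.5,19,0,0,0,-0.15],[0.5,9,24,0,0,0,-0.2],[0.5,11.5,29,0,0,0,-0.25],[0.5,13.5,34,0,0,0,-0.3],[0.5,15,39,0,0,0,-0.35],[0.5,16,44,0,0,0,-0.4],[0.5,16.5,48,0,0,0,-0.45]]]'
```

```text
t: 2.55
tcp_pos: [454.4, -155.7, 214.1]
orientation: [-2.209, 0.028, 2.208]
wrist_force: [0.5, -0.8, -0.2]
finger_gap: 45.5
```

```bash
python3 -m handwheel '[[[0.5,0,4,0,0,0,0],[0.5,0,9,0,0,0,-0.05],[0.5,-0.5,14,0,0,0,-0.094],[0.5,-1.5,19,0,0,0,-0.094],[0.5,-2.3,23.4,0,0,0,-0.094],[0.5,-2.3,23.4,-5,0,0,-0.094],[0.5,-2.3,23.4,-10,0,0,-0.094],[0.5,-2.3,23.4,-14,0,0,-0.094],[0.5,-2.3,23.4,-15,0,0,-0.094],[0.5,-2.3,23.4,-15,0,0,-0.094]]]'
cat > t.py <<'E'
from h import *
import sys
p=read_camera('top');p2=read_camera('scene');save(p,sys.argv[1]+'t.png');save(p2,sys.argv[1]+'s.png')
o=status.get_obs();R=cv2.Rodrigues(o['orientation'])[0];print(o['tcp_pos'].round(1),R[:,1].round(3),'yaw',np.arctan2(R[1,1],R[0,1]).round(3),o['wrist_force'].round(1))
O=np.array([519,-156.]);a=-1.69
d=np.array([np.cos(a),np.sin(a)]);e=np.array([-d[1],d[0]])
v=o['tcp_pos'][:2]-O;print('tcp in bridge',(v@d).round(1),(v@e).round(1))
E
python3 t.py a
```

```text
t: 3.8
tcp_pos: [431.4, 76.5, 64.3]
orientation: [-2.16, 0.128, 2.161]
wrist_force: [0.1, -0.2, 0.0]
finger_gap: 45.6
[432.2  76.6  65.3] [-0.118 -0.993 -0.001] yaw -1.689 [ 0.7 -0.6 -1.1]
tcp in bridge -220.6 -113.9
```

View pics/at.png

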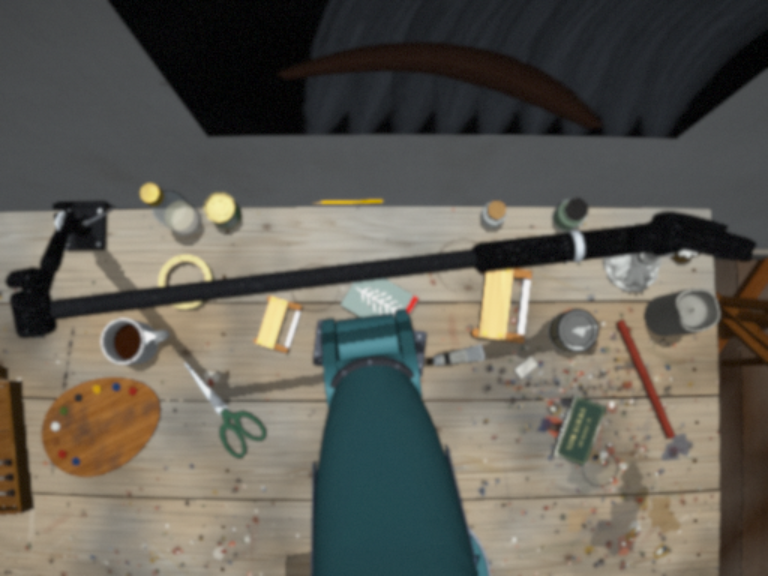

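View pics/as.png

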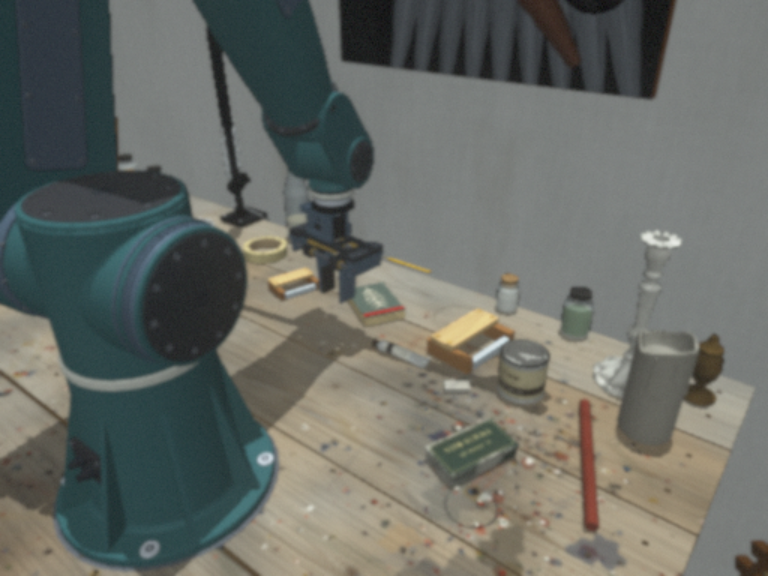

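```bash
python3 -m handwheel '[[[0.5,0,0,-1,0,0,0],[0.5,0,0,-2.5,0,0,0],[0.5,0,0,-4,0,0,0],[0.5,0,0,-5,0,0,0],[0.5,0,0,-5.4,0,0,0],[0.5,0,0,-5.4,0,0,0],[0.5,0.3,0,-5.4,0,0,0],[0.5,0.6,-0.1,-5.4,0,0,0],[0.5,0.9,-0.1,-5.4,0,0,0],[0.5,0.9,-0.1,-5.4,0,0,0]]]'; python3 t.py b
python3 - <<'E'
import cv2
im=cv2.imread('pics/bs.png');cv2.imwrite('pics/bs2.png',cv2.resize(im[200:360,270:470],None,fx=4,fy=3.75))
E
```

```text
t: 5.15
tcp_pos: [440.5, 75.5, 10.1]
orientation: [-2.161, 0.128, 2.16]
wrist_force: [-0.1, 0.2, -0.0]
finger_gap: 45.5
[440.1  75.5  10. ] [-0.118 -0.993 -0.   ] yaw -1.689 [ 1.  -0.1  0. ]
tcp in bridge -220.5 -105.9
```

View pics/bs2.png

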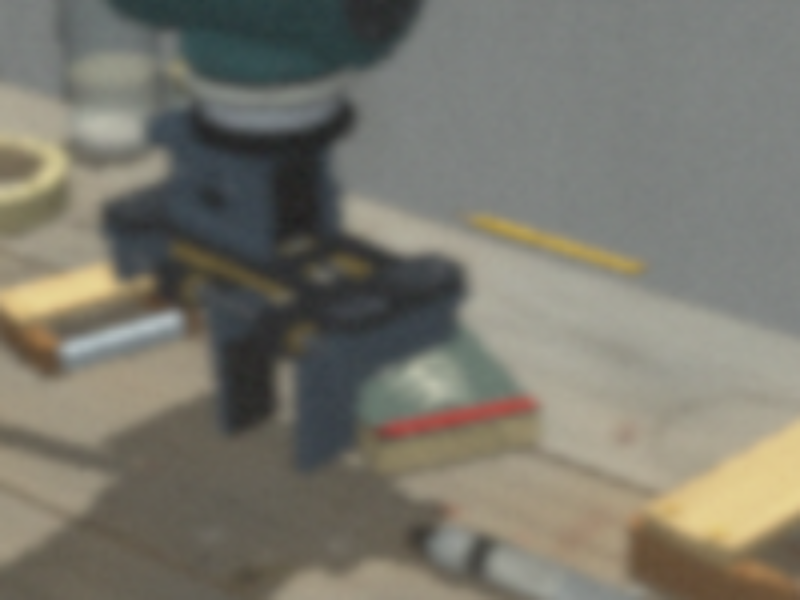

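The fingers are by the block's near side, just behind the red end. I push towards bridge +y so the block squares up against them.

```bash
python3 -m handwheel '[[[0.5,0.4,-0.05,0,0,0,0],[0.5,0.8,-0.1,0,0,0,0],[0.5,1.2,-0.14,0,0,0,0],[0.5,1.6,-0.19,0,0,0,0],[0.5,2,-0.24,0,0,0,0],[0.5,2.4,-0.29,0,0,0,0],[0.5,2.7,-0.32,0,0,0,0],[0.5,3,-0.36,0,0,0,0],[0.5,3.3,-0.4,0,0,0,0],[0.5,3.3,-0.4,0,0,0,0]]]'; python3 t.py c
cat > crop.sh <<'E'
python3 - $1 <<'X'
import cv2,sys
n=sys.argv[1]
im=cv2.imread(f'pics/{n}s.png');cv2.imwrite(f'pics/{n}s2.png',cv2.resize(im[220:390,310:550],None,fx=3.3,fy=3.3))
im=cv2.imread(f'pics/{n}t.png');cv2.imwrite(f'pics/{n}t2.png',cv2.resize(im[240:380,310:550],None,fx=3.3,fy=3.3))
X
E
bash crop.sh c
```

```text
t: 6.5
tcp_pos: [473.6, 71.5, 10.0]
orientation: [-2.161, 0.128, 2.16]
wrist_force: [0.6, -0.3, -0.9]
finger_gap: 45.5
[473.4  71.5  10. ] [-0.118 -0.993 -0.   ] yaw -1.689 [ 1.1  0.1 -0.1]
tcp in bridge -220.5 -72.3
```

View pics/cs2.png

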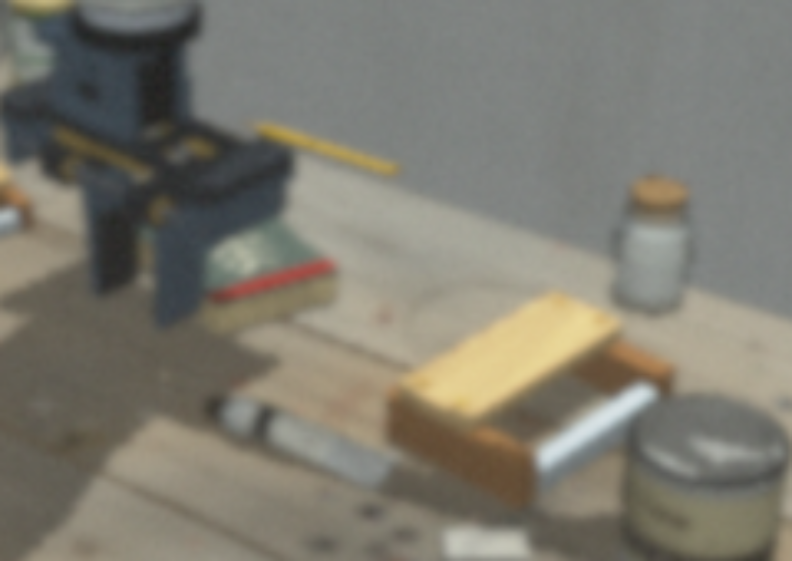

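View pics/ct2.png

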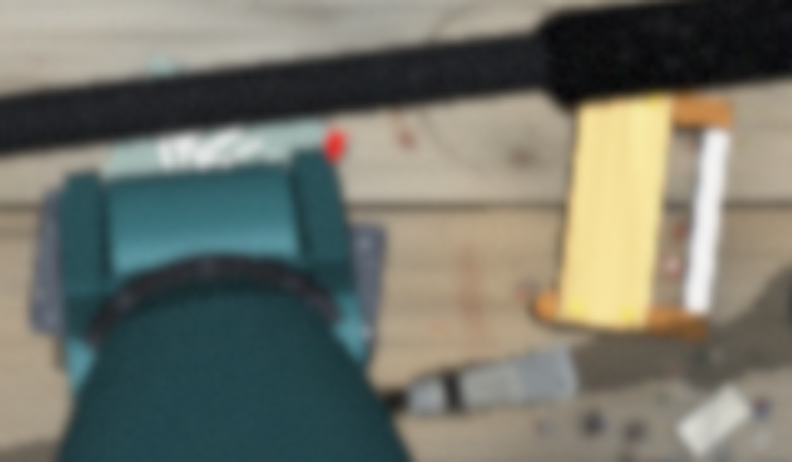

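```bash
python3 -m handwheel '[[[0.5,0.3,-0.04,0,0,0,0],[0.5,0.6,-0.07,0,0,0,0],[0.5,0.9,-0.11,0,0,0,0],[0.5,1.2,-0.14,0,0,0,0],[0.5,1.4,-0.17,0,0,0,0],[0.5,1.4,-0.17,0,0,0,0],[0.5,1.1,-0.13,0,0,0,0],[0.5,0,0,0,0,0,0],[0.5,-1,0.12,0,0,0,0],[0.5,-1,0.12,0,0,0,0]]]'; python3 t.py d; bash crop.sh d

```

```text
t: 7.85
tcp_pos: [462.0, 72.8, 9.9]
orientation: [-2.16, 0.128, 2.161]
wrist_force: [0.1, -0.1, 0.1]
finger_gap: 45.3
[463.2  72.8  10.1] [-0.118 -0.993 -0.   ] yaw -1.689 [ 0.3 -0.   0.7]
tcp in bridge -220.5 -82.6
```

View pics/ds2.png

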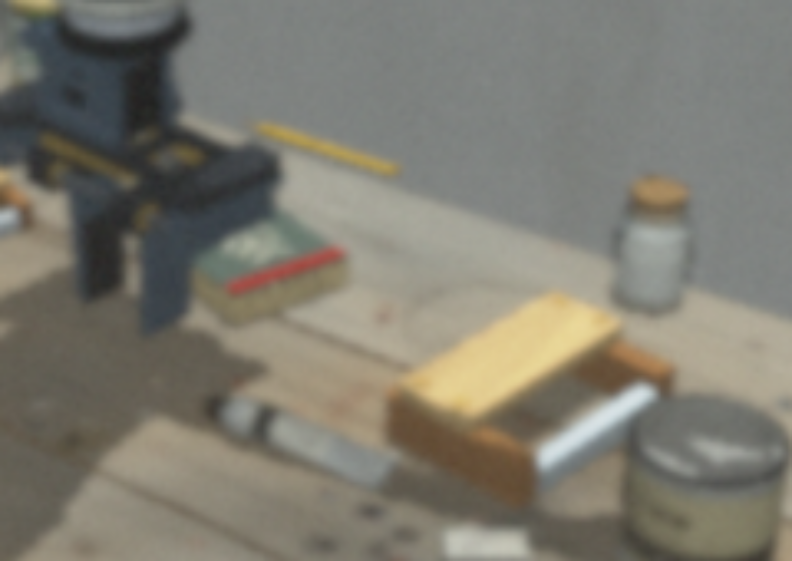

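View pics/dt2.png

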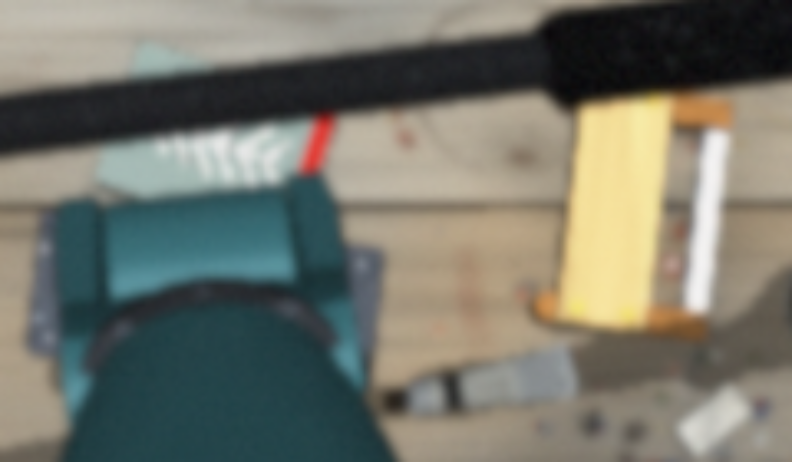

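```bash
cat >> h.py <<'E'
def fit2(obs,x0):
    """obs: list of (p, uv, model3)"""
    from scipy.optimize import least_squares
    def W(q,m):
        m=np.array(m,float);c,s=np.cos(q[2]),np.sin(q[2]);return np.c_[q[0]+c*m[:,0]-s*m[:,1],q[1]+s*m[:,0]+c*m[:,1],m[:,2]]
    r=least_squares(lambda q:np.concatenate([(proj(p,W(q,m))-uv).ravel() for p,uv,m in obs]),x0,x_scale=[10,10,.1],loss='soft_l1')
    return r.x,np.round(r.fun,1)
E
python3 - <<'E'
from h import *
p=read_camera('top');p2=read_camera('scene')
S=lambda a:((np.array(a,float)/3.3+[310,220])+.5)/1.5-.5
T=lambda a:((np.array(a,float)/3.3+[310,240])+.5)/1.5-.5
LL,LR,TL,TR=(60,42),(60,-42),(-60,42),(-60,-42)
s_=(p2,S([(228,294),(346,250),(237,326),(348,284)]),[LR+(22,),LL+(22,),LR+(0,),LL+(0,)])
t_=(p,T([(142,42),(97,180)]),[TL+(22,),TR+(22,)])
q,r=fit2([s_,t_],[525,60,-1.9]);print(q,r)
q1,r1=fit2([t_],[525,60,-1.9]);print(q1,r1)
qr=[519,-156,-1.69]
overlay(p,bitems(qr)+[(q,BLK,(255,0,0))],(205,160,365,255),5,'d3.png')
overlay(p2,bitems(qr)+[(q,BLK,(255,0,0))],(205,145,365,265),5,'d4.png')
E
```

```text
[554.24622658  64.96260143  -1.89626619] [ 1.1 -0.1  0.4  0.8 -0.6 -0.1 -0.1  0.2 -0.  -0.3 -0.6  0.4]
[555.11299457  63.82392376  -1.88343317] [ 0.1 -0.4 -0.1  0.4]
```

View pics/d3.png

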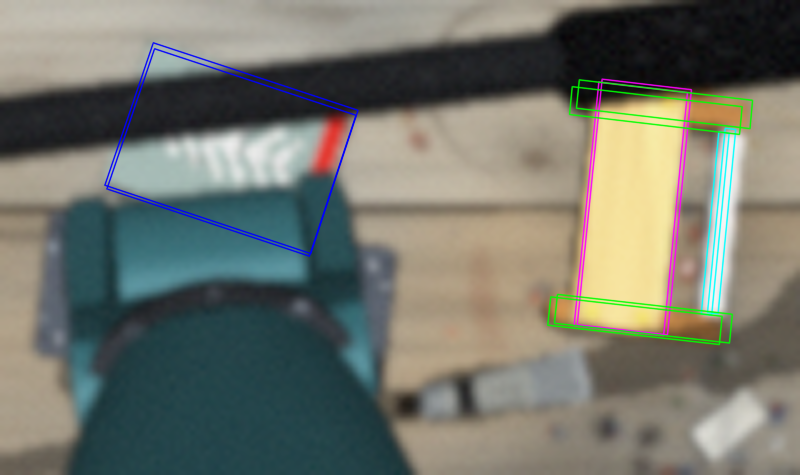

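View pics/d4.png

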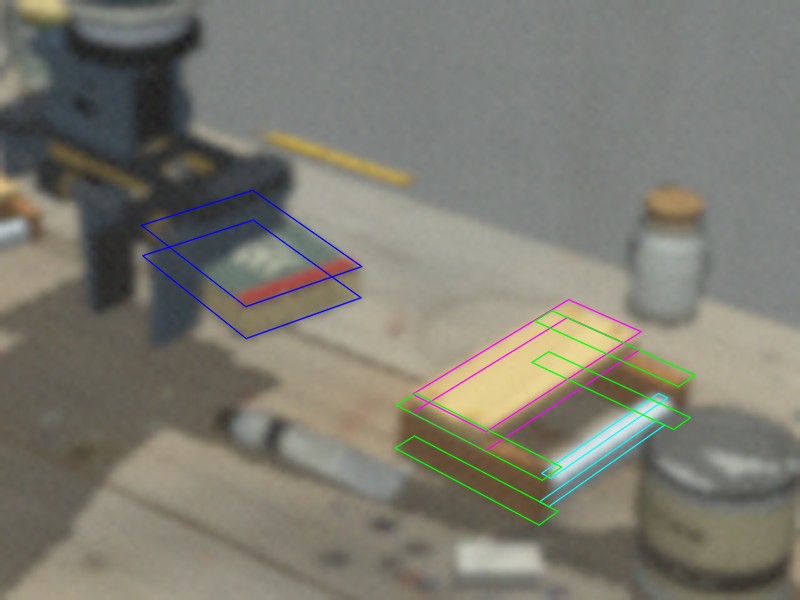

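```bash
python3 - <<'E'
from h import *
p=read_camera('top')
P=pts(p,p['depth']>0)
for x in range(100,520,30):
    s=P[(abs(P[:,0]-x)<8)&(P[:,1]>-60)&(P[:,1]<200)&(P[:,2]>60)]
    if len(s): print(x,np.percentile(s[:,2],[50,99]).round(),len(s))
E
```

```text
280 [817. 865.] 3653
310 [731. 758.] 1743
340 [661. 688.] 1271
370 [595. 623.] 916
400 [524. 551.] 631
430 [445. 479.] 499
460 [363. 702.] 448
490 [688. 705.] 1652
```

```bash
python3 -m handwheel '[[[0.5,0,0,4,0,0,0],[0.5,0,0,8,0,0,0.15],[0.5,2,1.5,8,0,0,0.32],[0.5,4,3,8,0,0,0.48],[0.5,6,4.5,8,0,0,0.65],[0.5,8,6,8,0,0,0.82],[0.5,10,7,8,0,0,0.98],[0.5,11.5,8,8,0,0,1.15],[0.5,12.3,8.6,8,0,0,1.3],[0.5,12.3,8.6,8,0,0,1.371]]]'; python3 t.py e; bash crop.sh e

```

```text
t: 9.35
tcp_pos: [586.8, 159.1, 89.8]
orientation: [1.437, 1.044, -1.437]
wrist_force: [-0.1, -0.6, -0.8]
finger_gap: 45.7
[586.3 158.7  89.8] [ 0.95  -0.312 -0.   ] yaw -0.317 [ 0.5 -0.2 -0.3]
tcp in bridge -320.5 29.4
```

View pics/es.png

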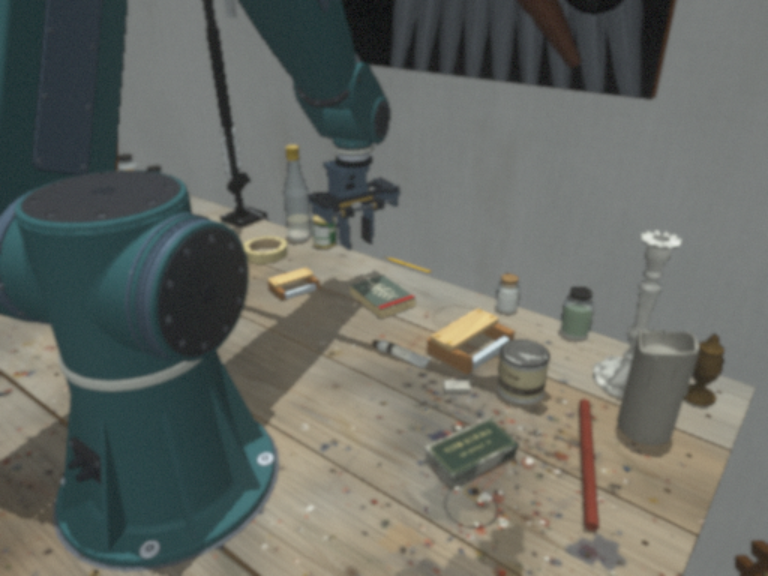

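View pics/et.png

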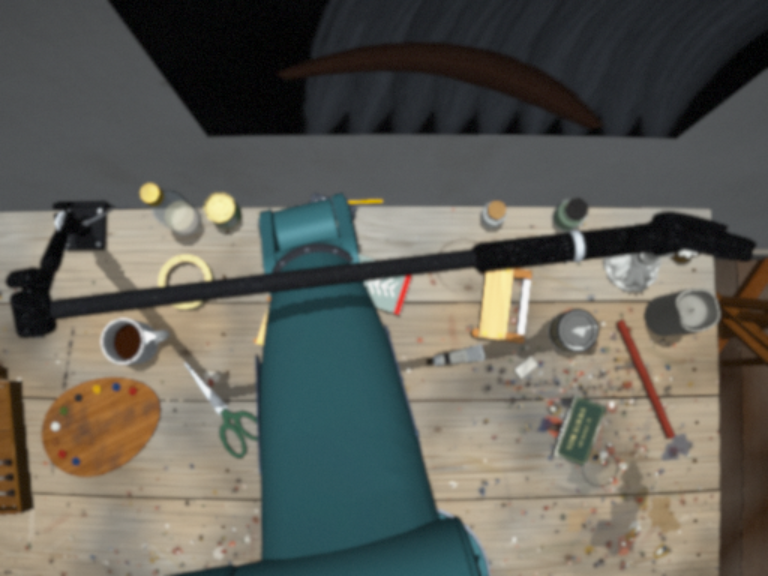

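View pics/es2.png

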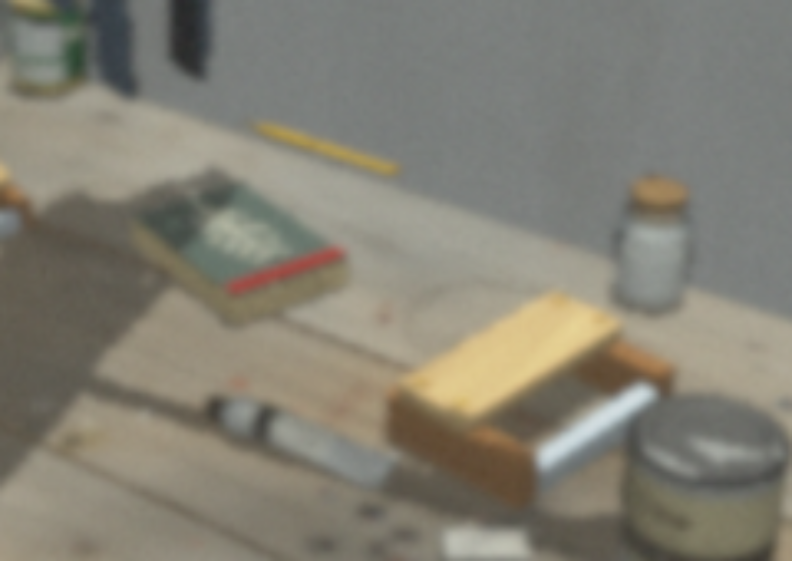

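View pics/et2.png

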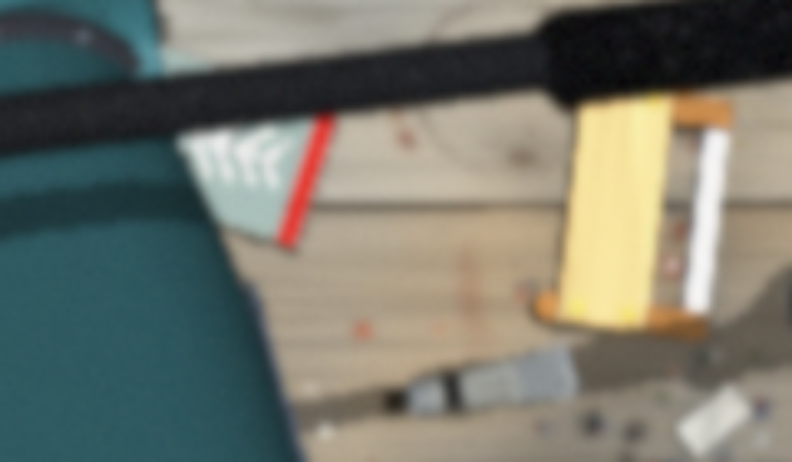

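```bash
python3 - <<'E'
from h import *
p=read_camera('top');p2=read_camera('scene')
S=lambda a:((np.array(a,float)/3.3+[310,220])+.5)/1.5-.5
T=lambda a:((np.array(a,float)/3.3+[310,240])+.5)/1.5-.5
s_=(p2,S([(230,294),(345,249),(236,325),(348,284),(214,165),(133,225),(136,241)]),[(60,-42,22),(60,42,22),(60,-42,0),(60,42,0),(-60,42,22),(-60,-42,22),(-60,-42,0)])
t_=(p,T([(142,42),(97,180),(293,250)]),[(-60,42,22),(-60,-42,22),(60,-42,22)])
for o in ([s_],[t_],[s_,t_]): print(fit2(o,[525,60,-1.9]))
# bridge: scene deck corners(top) + strip top front edge ends; top likewise
bs=(p2,S([(390,388),(462,420),(556,290),(622,325),(390,440),(530,507)]),[(-25,-68,40),(25,-68,40),(-25,68,40),(25,68,40),(-36,-68,0),(62,-68,0)])
bt=(p,T([(560,322),(645,328),(672,98),(684,308),(703,130)]),[(-25,-68,40),(25,-68,40),(25,68,40),(50,-52,18),(50,52,18)])
for o in ([bs],[bt],[bs,bt]): print(fit2(o,[519,-156,-1.69]))
E
```

```text
(array([554.7874496 ,  66.84624438,  -1.87118067]), array([ 0.9, -0.3,  0.4,  0.5, -0.2, -0.2, -0.3, -0.4,  4.4,  2.5, -1.2,
       -2.4, -1.5,  0.5]))
(array([553.95660425,  65.25854318,  -1.90841155]), array([ 0.1, -0.3, -0.8,  0.1,  0.6,  0.2]))
(array([554.54394068,  65.58601482,  -1.89493681]), array([ 0.6, -0.2,  0.5,  0.9, -0.5, -0.1, -0.2,  0.1,  5.2,  2.7, -0.7,
       -2.5, -1.1,  0.4, -0.3, -0.3, -0.8,  0.3,  0.8, -0.3]))
(array([ 515.42488936, -157.88757692,   -1.68819424]), array([ 1.6, -0.7,  1.9,  0.4, -0.7,  0.1,  0.5, -0.6, -1.9, -0.4, -1.3,
        1.5]))
(array([ 517.64225471, -153.58272606,   -1.69670974]), array([-0.7, -0. ,  0.2,  0.9, -0.2, -1.6,  0.3,  0.6,  0.3, -0.3]))
(array([ 517.19911606, -154.89816824,   -1.69522976]), array([ 0.9, -1.4,  1.1, -0.4, -1.1, -0.5, -0. , -1.1, -2.5, -1.2, -2.2,
        0.7, -0.2,  0.2,  0.7,  1.1,  0.3, -1.5,  0.8,  0.7,  0.7, -0.2]))
```

```bash
python3 - <<'E'
import numpy as np
O=np.array([517.5,-155]);a=-1.693
d=np.array([np.cos(a),np.sin(a)]);e=np.array([-d[1],d[0]])
def blk(s):
    th0=-.205;x,y=-223,9.6
    if s<=16: return x+s*np.cos(th0),y+s*np.sin(th0),th0
    x+=16*np.cos(th0);y+=16*np.sin(th0);R=300
    L=R*.205
    u=min(s-16,L);th=th0+u/R
    x+=R*(np.sin(th)-np.sin(th0));y+=-R*(np.cos(th)-np.cos(th0))
    return x+max(0,s-16-L),y,th
c=np.array([586.1,158.7,-.319])
for s in [-24,-18,-12,-6,0,5,10,16,22,28,34,40,46,52,58,64,70,77.5,85,100,130,160,190,211,216]:
    x,y,th=blk(s);hx,hy=x-76*np.cos(th),y-76*np.sin(th)
    w=O+hx*d+hy*e; yaw=th+a+np.pi/2
    print(s,np.round([x,y,th,hx,hy],2),'rel cm',((w-c[:2])/10).round(2),'turn',round(yaw-c[2],3))
E
```

```text
-24 [-2.4650e+02  1.4490e+01 -2.0000e-01 -3.2091e+02  2.9960e+01] rel cm [0.03 0.12] turn -0.008
-18 [-2.4062e+02  1.3260e+01 -2.0000e-01 -3.1503e+02  2.8740e+01] rel cm [-0.17 -0.45] turn -0.008
-12 [-2.3475e+02  1.2040e+01 -2.0000e-01 -3.0916e+02  2.7510e+01] rel cm [-0.36 -1.02] turn -0.008
-6 [-2.2887e+02  1.0820e+01 -2.0000e-01 -3.0328e+02  2.6290e+01] rel cm [-0.55 -1.59] turn -0.008
0 [-2.2300e+02  9.6000e+00 -2.0000e-01 -2.9741e+02  2.5070e+01] rel cm [-0.75 -2.16] turn -0.008
5 [-2.1810e+02  8.5800e+00 -2.0000e-01 -2.9251e+02  2.4050e+01] rel cm [-0.91 -2.63] turn -0.008
10 [-2.1321e+02  7.5600e+00 -2.0000e-01 -2.8762e+02  2.3040e+01] rel cm [-1.07 -3.1 ] turn -0.008
16 [-2.0734e+02  6.3400e+00 -2.0000e-01 -2.8174e+02  2.1810e+01] rel cm [-1.26 -3.67] turn -0.008
22 [-2.0145e+02  5.1800e+00 -1.8000e-01 -2.7615e+02  1.9160e+01] rel cm [-1.59 -4.19] turn 0.012
28 [-1.9554e+02  4.1400e+00 -1.6000e-01 -2.7051e+02  1.6620e+01] rel cm [-1.91 -4.72] turn 0.032
34 [-1.8961e+02  3.2100e+00 -1.4000e-01 -2.6482e+02  1.4190e+01] rel cm [-2.22 -5.26] turn 0.052
40 [-1.8367e+02  2.4000e+0
[... 643 characters left out ...]
 turn 0.197
85 [-1.3876e+02  6.0000e-02  0.0000e+00 -2.1476e+02  6.0000e-02] rel cm [ -4.24 -10.05] turn 0.197
100 [-1.2376e+02  6.0000e-02  0.0000e+00 -1.9976e+02  6.0000e-02] rel cm [ -4.42 -11.54] turn 0.197
130 [-9.3760e+01  6.0000e-02  0.0000e+00 -1.6976e+02  6.0000e-02] rel cm [ -4.78 -14.52] turn 0.197
160 [-6.3760e+01  6.0000e-02  0.0000e+00 -1.3976e+02  6.0000e-02] rel cm [ -5.15 -17.5 ] turn 0.197
190 [-3.3760e+01  6.0000e-02  0.0000e+00 -1.0976e+02  6.0000e-02] rel cm [ -5.52 -20.48] turn 0.197
211 [-1.276e+01  6.000e-02  0.000e+00 -8.876e+01  6.000e-02] rel cm [ -5.77 -22.56] turn 0.197
216 [-7.760e+00  6.000e-02  0.000e+00 -8.376e+01  6.000e-02] rel cm [ -5.83 -23.06] turn 0.197
```

```bash
python3 -m handwheel '[[[0.5,0,0.1,-2,0,0,-0.008],[0.5,0,0.1,-4,0,0,-0.008],[0.5,0,0.1,-6,0,0,-0.008],[0.5,0,0.1,-7.5,0,0,-0.008],[0.5,0,0.1,-8,0,0,-0.008],[0.5,0,0.1,-8,0,0,-0.008],[0.5,0,0.1,-8,0,0,-0.008],[0.5,0,0.1,-8,0,0,-0.008],[0.5,0,0.1,-8,0,0,-0.008],[0.5,0,0.1,-8,0,0,-0.008]]]'; python3 t.py f; bash crop.sh f
```

```text
t: 10.8
tcp_pos: [586.2, 159.7, 10.1]
orientation: [1.445, 1.037, -1.445]
wrist_force: [1.1, -0.3, -0.4]
finger_gap: 45.9
[586.1 159.7  10. ] [ 0.947 -0.32   0.   ] yaw -0.326 [ 0.2 -0.3 -0.1]
tcp in bridge -321.4 29.1
```

View pics/fs2.png

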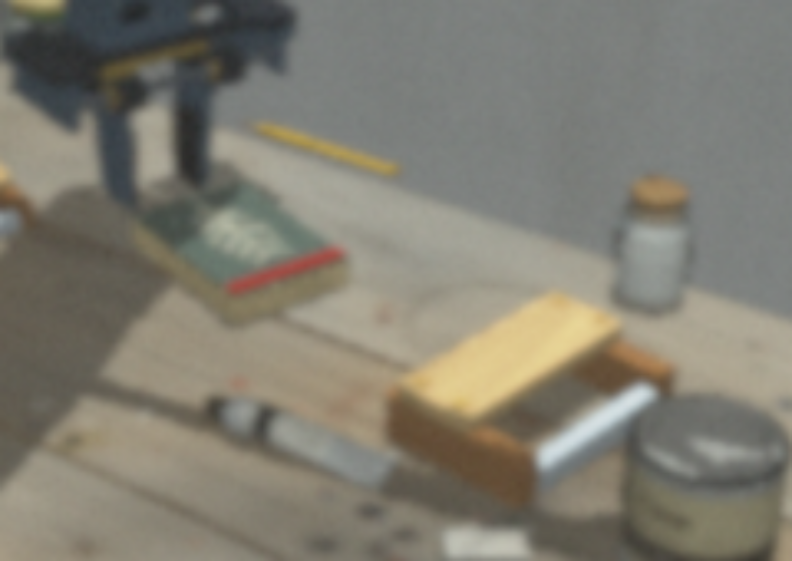

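```bash
python3 -m handwheel '[[[0.5,-0.17,-0.55,0,0,0,0],[0.5,-0.36,-1.12,0,0,0,0],[0.5,-0.55,-1.69,0,0,0,0],[0.5,-0.75,-2.26,0,0,0,0],[0.5,-0.91,-2.73,0,0,0,0],[0.5,-1.07,-3.2,0,0,0,0],[0.5,-1.26,-3.77,0,0,0,0],[0.5,-1.59,-4.29,0,0,0,0.02],[0.5,-1.91,-4.82,0,0,0,0.04],[0.5,-2.22,-5.36,0,0,0,0.06]]]'; python3 t.py g; bash crop.sh g
```

```text
t: 12.15
tcp_pos: [563.7, 105.7, 9.9]
orientation: [1.401, 1.072, -1.401]
wrist_force: [-0.6, 1.4, -0.3]
finger_gap: 45.4
[563.6 105.6   9.9] [ 0.965 -0.262 -0.   ] yaw -0.265 [ 0.1  0.4 -0.3]
tcp in bridge -265.0 13.2
```

View pics/gs2.png

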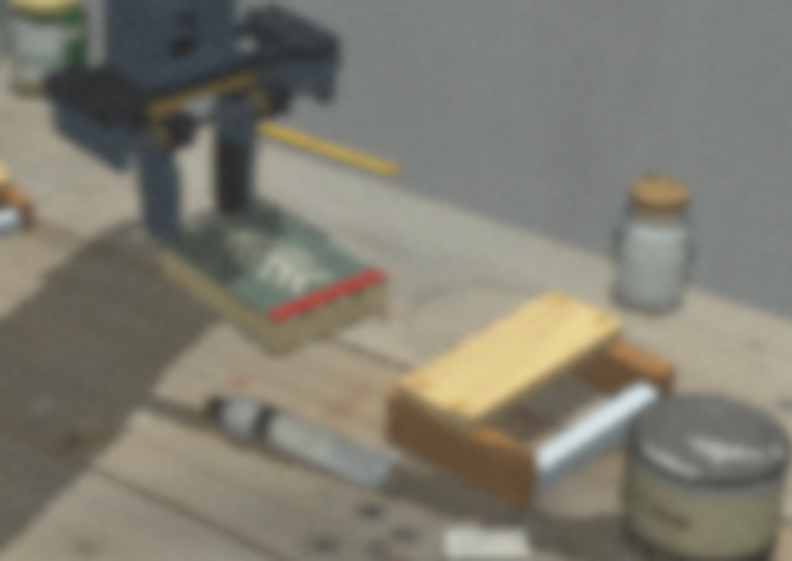

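View pics/gt2.png

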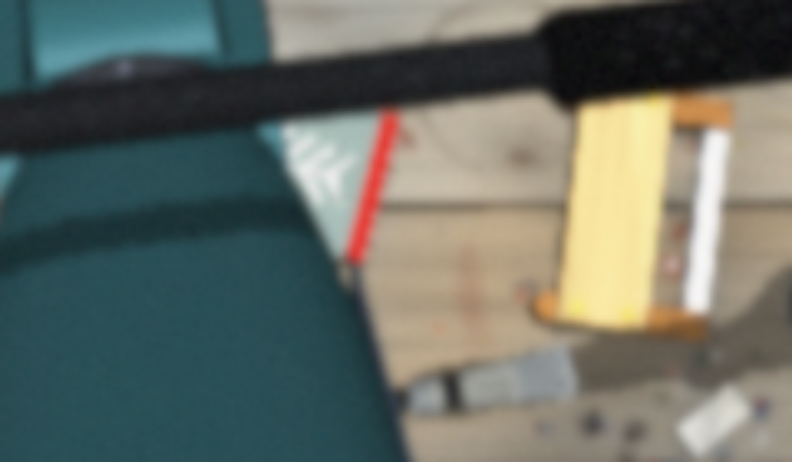

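```bash
python3 -m handwheel '[[[0.5,-0.3,-0.54,0,0,0,0.02],[0.5,-0.59,-1.09,0,0,0,0.04],[0.5,-0.87,-1.64,0,0,0,0.06],[0.5,-1.14,-2.2,0,0,0,0.08],[0.5,-1.39,-2.76,0,0,0,0.1],[0.5,-1.64,-3.33,0,0,0,0.12],[0.5,-1.92,-4.05,0,0,0,0.145],[0.5,-2.0,-4.6,0,0,0,0.145],[0.5,-2.02,-4.79,0,0,0,0.145],[0.5,-2.02,-4.79,0,0,0,0.145]]]'; python3 t.py i; bash crop.sh i
```

```text
t: 13.5
tcp_pos: [543.5, 58.0, 9.8]
orientation: [1.298, 1.15, -1.298]
wrist_force: [0.8, 0.6, -0.1]
finger_gap: 45.3
[543.5  58.1   9.7] [ 0.993 -0.121 -0.001] yaw -0.121 [ 0.7 -0.2 -0.8]
tcp in bridge -215.5 -1.1
```

View pics/is2.png

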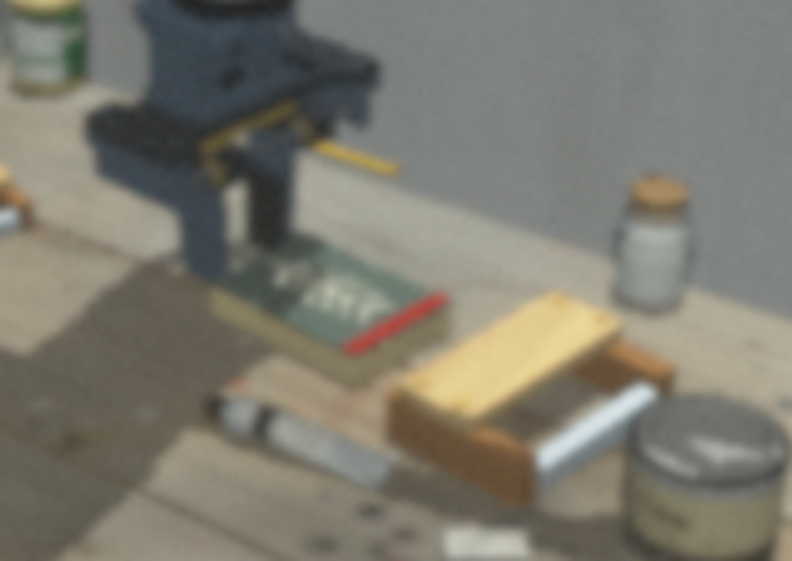

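View pics/it2.png

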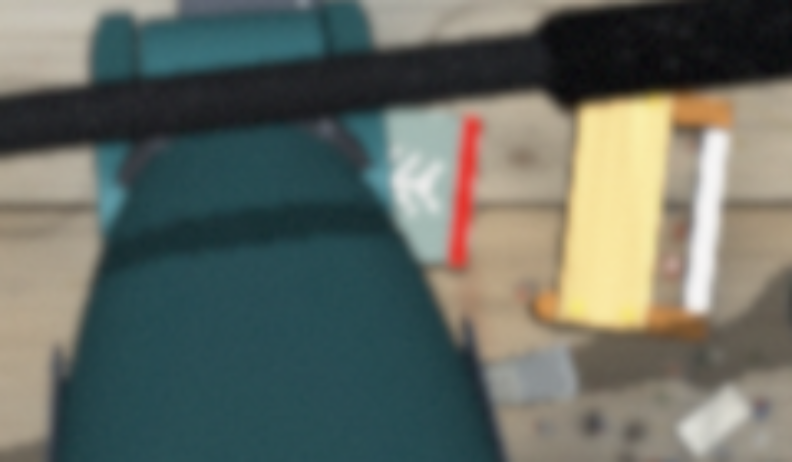

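```bash
cat > m.py <<'E'
from h import *
p=read_camera('top');p2=read_camera('scene')
S=lambda a:((np.array(a,float)/3.3+[310,220])+.5)/1.5-.5
T=lambda a:((np.array(a,float)/3.3+[310,240])+.5)/1.5-.5
O=np.array([517.5,-155]);a=-1.693
d=np.array([np.cos(a),np.sin(a)]);e=np.array([-d[1],d[0]])
def inb(q): v=q[:2]-O; return np.round([v@d,v@e,q[2]-a],3)
s_=(p2,S([(346,353),(448,297),(352,385),(452,335)]),[(60,-42,22),(60,42,22),(60,-42,0),(60,42,0)])
t_=(p,T([(466,270),(484,117)]),[(60,-42,22),(60,42,22)])
for o in ([s_],[t_],[s_,t_]):
    q,r=fit2(o,[530,-10,-1.7]);print(q.round(2),inb(q),r)
q,_=fit2([s_,t_],[530,-10,-1.7])
it=bitems([517.5,-155,-1.693])+[(q,BLK,(255,0,0))]
overlay(p,it,(205,160,365,255),5,'j3.png'); overlay(p2,it,(225,155,365,265),5,'j4.png')
E
python3 m.py
```

```text
[535.77 -18.53  -1.74] [-1.37678e+02  1.49500e+00 -5.20000e-02] [ 0.7 -0.1  0.6  0.6 -0.7  0.1 -0.6 -0.6]
[534.1  -18.59  -1.7 ] [-1.37413e+02 -1.49000e-01 -9.00000e-03] [ 0.1 -0.5 -0.1  0.5]
[534.87 -18.43  -1.72] [-1.3767e+02  5.8900e-01 -2.9000e-02] [ 1.1  0.   0.4  0.5 -0.3  0.1 -0.7 -0.8 -0.4 -0.4  0.1  0.7]
```

View pics/j3.png

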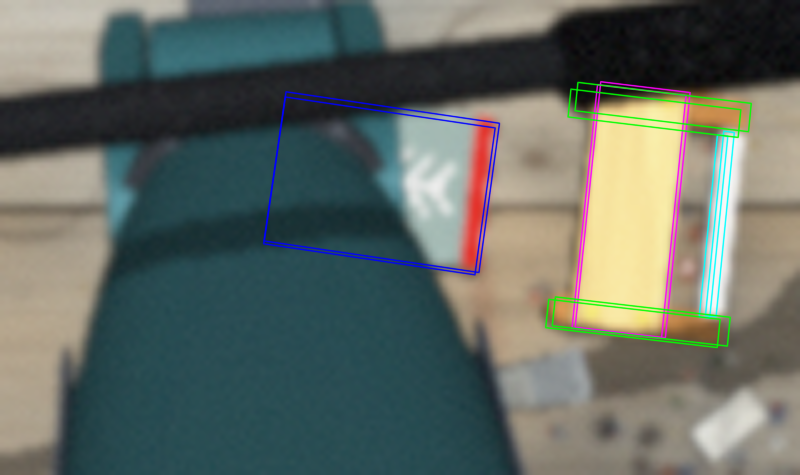

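View pics/j4.png

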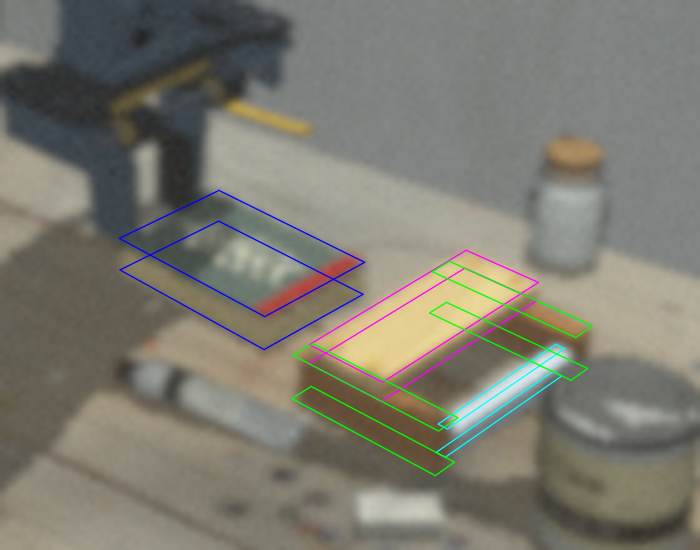

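```bash
python3 -m handwheel '[[[0.5,-0.06,-0.5,0,0,0,0],[0.5,-0.15,-1.2,0,0,0,0],[0.5,-0.24,-2,0,0,0,0],[0.5,-0.34,-2.8,0,0,0,0],[0.5,-0.44,-3.6,0,0,0,0],[0.5,-0.54,-4.4,0,0,0,0],[0.5,-0.64,-5.2,0,0,0,0],[0.5,-0.74,-6,0,0,0,0],[0.5,-0.83,-6.8,0,0,0,0],[0.5,-0.91,-7.45,0,0,0,0]]]'; python3 t.py k; bash crop.sh k
```

```text
t: 14.95
tcp_pos: [534.6, -16.8, 10.0]
orientation: [1.298, 1.149, -1.298]
wrist_force: [0.1, 1.2, -1.3]
finger_gap: 45.6
[534.6 -16.9  10. ] [ 0.993 -0.121 -0.   ] yaw -0.121 [ 0.5 -0.2  0.8]
tcp in bridge -139.9 -1.1
```

View pics/ks2.png

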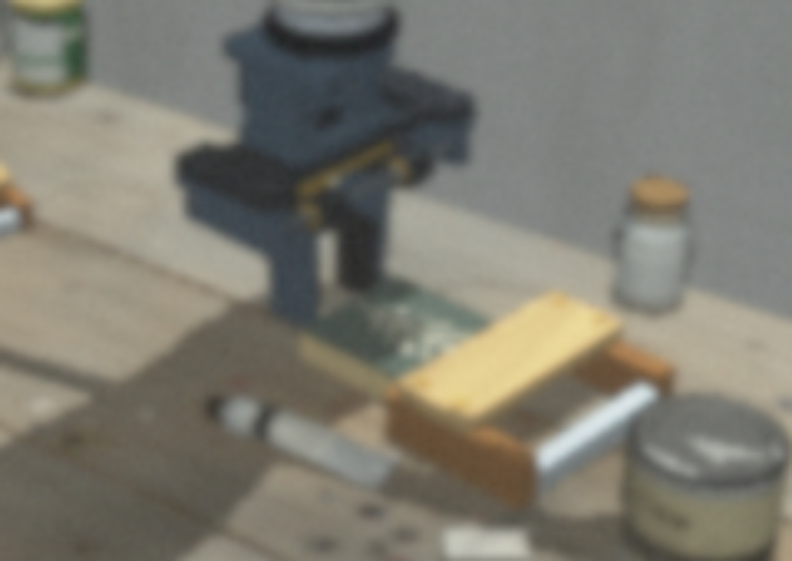

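View pics/kt2.png

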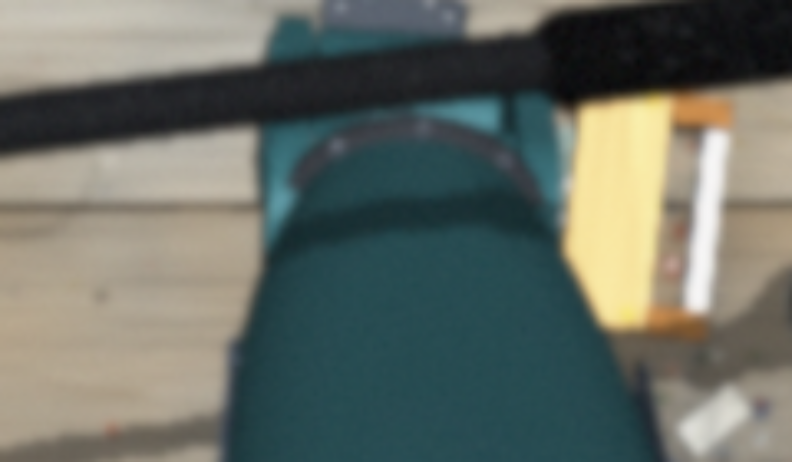

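```bash
python3 -m handwheel '[[[0.5,-0.05,-0.4,0,0,0,0],[0.5,-0.11,-0.9,0,0,0,0],[0.5,-0.17,-1.4,0,0,0,0],[0.5,-0.23,-1.9,0,0,0,0],[0.5,-0.3,-2.4,0,0,0,0],[0.5,-0.36,-2.9,0,0,0,0],[0.5,-0.42,-3.4,0,0,0,0],[0.5,-0.48,-3.9,0,0,0,0],[0.5,-0.55,-4.47,0,0,0,0],[0.5,-0.55,-4.47,0,0,0,0]]]'; python3 t.py l; bash crop.sh l
```

```text
t: 16.3
tcp_pos: [529.0, -61.5, 9.9]
orientation: [1.298, 1.149, -1.298]
wrist_force: [0.7, -0.2, 0.4]
finger_gap: 45.4
[529.  -61.2   9.8] [ 0.993 -0.121 -0.   ] yaw -0.121 [ 0.5 -0.  -0.4]
tcp in bridge -95.4 -1.4
```

View pics/ls2.png

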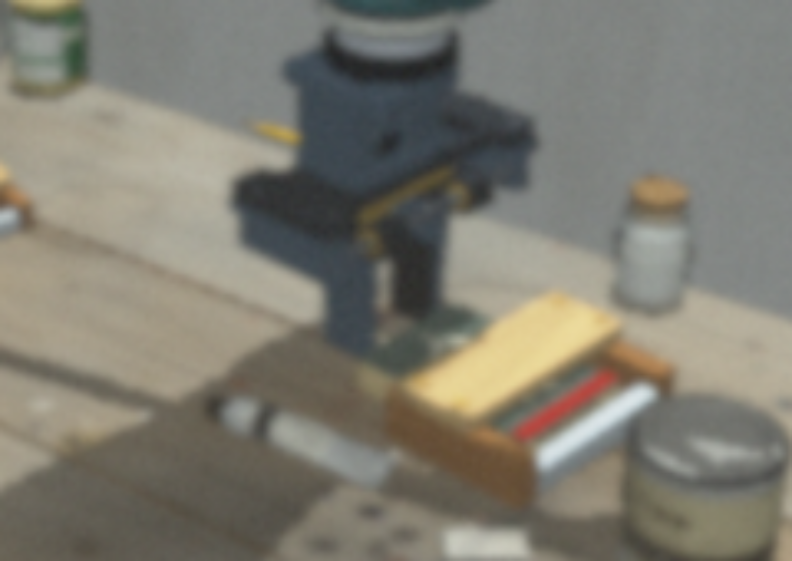

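View pics/lt2.png

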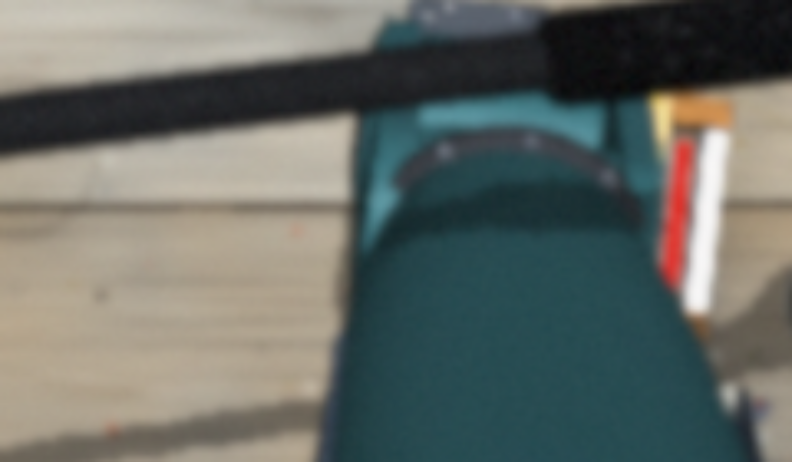

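The red band now shows behind the deck, square and centred, with a narrow gap left to the strip. I creep forward and check the force.

```bash
python3 -m handwheel '[[[0.5,-0.02,-0.15,0,0,0,0],[0.5,-0.04,-0.3,0,0,0,0],[0.5,-0.05,-0.4,0,0,0,0],[0.5,-0.06,-0.5,0,0,0,0],[0.5,-0.07,-0.6,0,0,0,0],[0.5,-0.08,-0.65,0,0,0,0],[0.5,-0.09,-0.7,0,0,0,0],[0.5,-0.09,-0.75,0,0,0,0],[0.5,-0.1,-0.8,0,0,0,0],[0.5,-0.1,-0.8,0,0,0,0]]]'; python3 t.py n; bash crop.sh n
```

```text
t: 17.65
tcp_pos: [529.5, -67.1, 10.3]
orientation: [1.302, 1.149, -1.297]
wrist_force: [8.8, 32.4, 0.5]
finger_gap: 45.5
[529.5 -67.1  10.3] [ 0.992 -0.123  0.002] yaw -0.123 [ 8.5 32.3 -0.2]
tcp in bridge -89.5 -0.2
```

View pics/ns2.png

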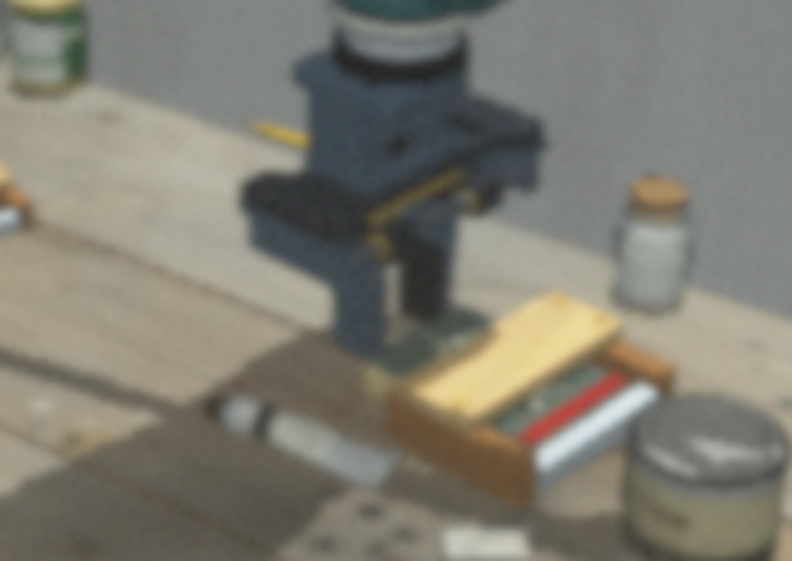

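View pics/nt2.png

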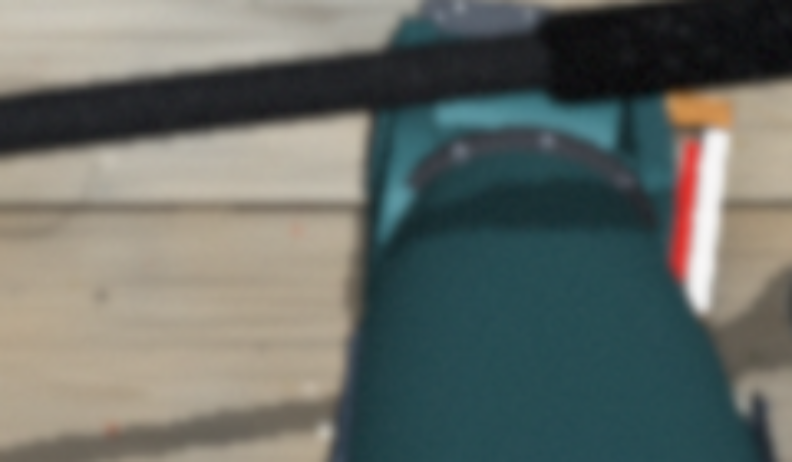

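Contact: about 33 N along the push axis, and the red end is against the strip along its visible length. I back straight off, then raise.

```bash
python3 -m handwheel '[[[0.5,0.04,0.3,0,0,0,0],[0.5,0.08,0.6,0,0,0,0],[0.5,0.13,1.1,0,0,0,0],[0.5,0.25,2,0,0,0,0],[0.5,0.43,3.5,0,0,0,0],[0.5,0.67,5.5,0,0,0,0],[0.5,0.67,5.5,3,0,0,0],[0.5,0.67,8,7,0,0,0],[0.5,0.67,12,10,0,0,0],[0.5,0.67,16,10,0,0,0]]]'; python3 -m handwheel '[[[0.5,0,3,0,0,0,0],[0.5,0,6,0,0,0,0],[0.5,0,9,0,0,0,0],[0.5,0,11,0,0,0,0],[0.5,0,11,0,0,0,0],[0.5,0,11,0,0,0,0],[0.5,0,11,0,0,0,0],[0.5,0,11,0,0,0,0],[0.5,0,11,0,0,0,0],[0.5,0,11,0,0,0,0]]]'; python3 t.py o; bash crop.sh o
```

```text
t: 19.0
tcp_pos: [536.1, 93.0, 112.4]
orientation: [1.3, 1.147, -1.294]
wrist_force: [0.5, 0.2, -0.2]
finger_gap: 45.6
t: 20.25
tcp_pos: [534.9, 200.9, 109.9]
orientation: [1.298, 1.149, -1.298]
wrist_force: [0.5, 0.1, 0.0]
finger_gap: 45.5
[534.8 200.9 109.9] [ 0.993 -0.121 -0.   ] yaw -0.121 [-1.2 -1.1  0.1]
tcp in bridge -356.3 -26.7
```

View pics/os2.png

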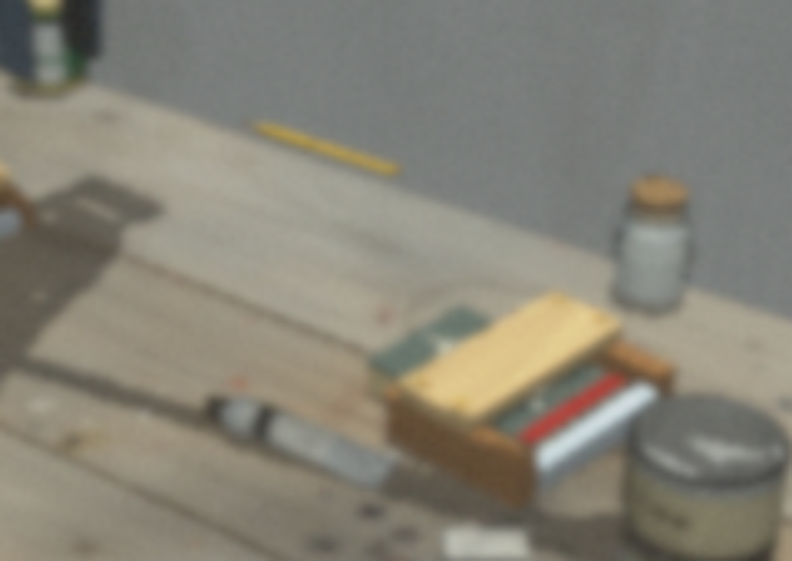

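View pics/ot2.png

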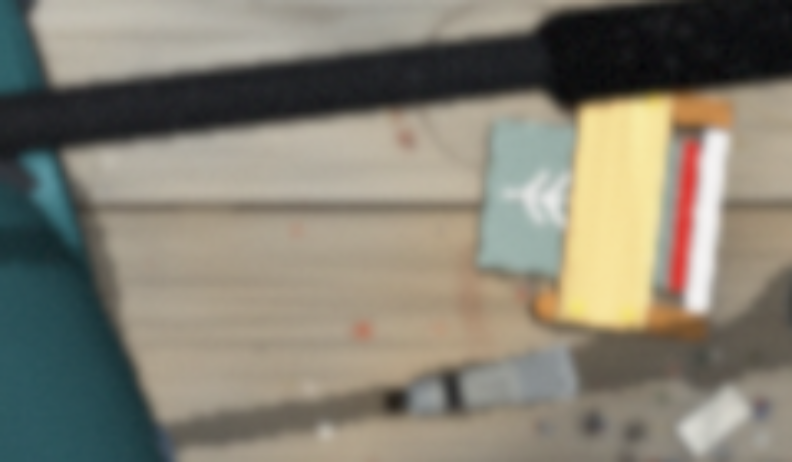

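```bash
python3 - <<'E'
from h import *
p=read_camera('top');p2=read_camera('scene')
T=lambda a:((np.array(a,float)/3.3+[310,240])+.5)/1.5-.5
q,r=fit2([(p,T([(491,120),(478,270),(700,138),(686,295)]),[(-60,42,22),(-60,-42,22),(60,42,22),(60,-42,22)])],[515,-145,-1.69]);print(q,r)
O=np.array([517.5,-155]);a=-1.693
d=np.array([np.cos(a),np.sin(a)]);e=np.array([-d[1],d[0]]);v=q[:2]-O;print(v@d,v@e,q[2]-a)
ims=[]
for P,w in ((p,(325,170,370,220)),(p2,(300,205,360,255))):
    ims.append(cv2.resize(P['frame'][w[1]:w[3],w[0]:w[2]][:,:,::-1],(390,500),interpolation=cv2.INTER_CUBIC))
cv2.imwrite('pics/fin.png',np.hstack(ims))
E
```

```text
[ 519.02258699 -142.32375101   -1.6779597 ] [-0.2  0.1 -0.3 -0.2  0.1  0.9  0.4 -0.9]
-12.767317790443991 -0.03399928835956678 0.015040302342572254
```

View pics/fin.png

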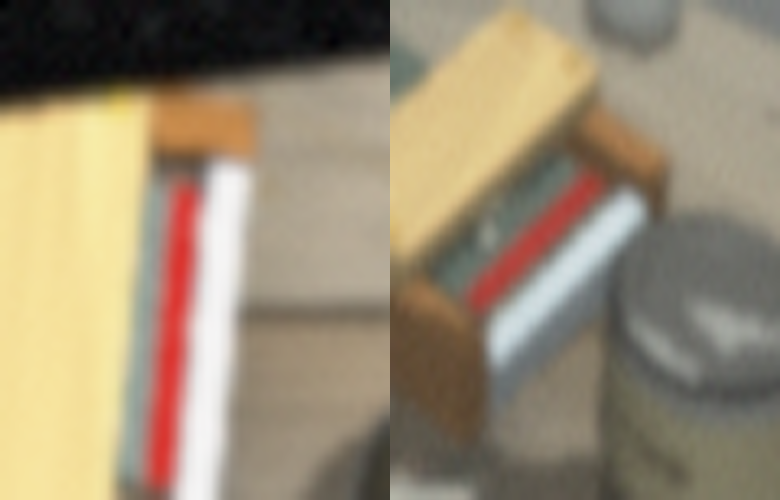

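```bash
python3 -c "
from station import manip,status
print(status.get_obs()['wrist_force'],manip.job_done())"
```

```text
the job is handed in; nothing more can be done
[-0.68896177  0.37061923  0.56699921] None
```

I handed the job in at about 20 s; no verdict is reported, but by my checks the block is seated against the stop strip. I squared the block up from its near side with two fingers. Then I pushed its tail in a gentle arc and straight in under the larger bridge, until the stop pushed back with about 33 N. After that I backed the hand off and raised it.

**Last checks**
- **Seating:** both cameras show the red end parallel to the strip, with only a thin, even dark line between them. I read that line as shadow.
- **Position:** the block's centre is about 0 mm off the bridge's centre line.
- **Hand:** it is well clear and the wrist force was near zero at hand-in.
- **Bystanders:** none looked moved in the pictures I took; I did not measure them.

**One reading disagreed:** the camera fit puts the block's centre at x ≈ -12.8 mm, where -10 mm is nominal, and its turn at +0.015 rad. Taken literally, that fit would leave the lead corners about 2 to 3.5 mm from the strip. That is still inside the 4 mm limit and within the camera and fit error, and the firm contact suggests the true gap is smaller.

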